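# Raise the evaporator head one notch and load the tall-vial rack

## Task

Load the rack of tall vials into the blow-down evaporator. First raise the needle head until its pawl catches the next notch up, one notch only, and let go of it there. Then bring the rack over upright, set it down gently on the open front of the stage with its nose between the guides, let go, and slide it by its grip lug fully home against the end stop, without touching the needles or disturbing the short-vial rack and the other things on the bench.

Things in the scene. Friction and masses are not known exactly. Their poses are not given: they have to be found in the camera images.
- evaporator: Bench blow-down evaporator, fixed: off-white housing 360 mm long (x -190 to +170), 190 wide, 50 high; square aluminium column 36 mm wide, 292 tall, at the rear (x +130, y 0), with a ratchet strip of three ledges 30 mm apart on its -y face; flowmeter tube at x 140, y 70, 172 tall. Origin on the bench, on the centre line; x points from the open front end to the column, z up
- stage_front (a point): Where to set the rack's origin: point on the centre line of the aluminium stage's open front, at evaporator x -90, z +60 mm (stage top, flat, 118 mm wide, from x -185). Axes as the evaporator. From here two steel guides 10 mm high lie ahead: mouth 74 mm apart at x -81, narrowing to 56 mm apart at x -50 and on to x +95. The rack's tail may overhang the front
- stage_home (a point): Where the rack's origin is when it is fully home, on the stage top under the needles: evaporator x +40, y 0, z +60 mm; axes as the evaporator. The steel end stop (18 mm high) then touches the block's nose. The rack slides 130 mm along evaporator +x from stage_front to here
- head (a joint): Height of the needle head, m: 0 in the lowest notch (start), 0.030 in the next, 0.060 in the top one, stop at 0.075. Slides straight up the column; 0.6 kg, about 9 N to lift. Its spring pawl snaps in just past 0.030: lift to 0.034-0.045, lower, and it rests at 0.030. Let go below that it slides back to 0. Past 0.060 it catches there and will not come down
- head_handle (a point): Middle of the head's steel bridge handle, at evaporator x +5, y 0, z 202 mm + joint head: round bar 12 mm thick along evaporator y, 88 mm free between its feet, 32 mm above the head's flat top. Free above; the head's sleeve on the column is 97 mm, the column 107 mm away along +x. The head is an aluminium block 112 x 62 x 26 mm, evaporator x -16 to +96
- needle_tips (a point): Centre of the tips of the eight needles (4 x 2, each 2.4 mm thick, 32 mm long) under the head: evaporator x +40, y 0, z 112 mm + joint head (so 52 mm above the stage at the start, 82 mm one notch up)
- tall_rack: The rack to load: aluminium block 110 (x) x 50 (y) x 36 (z) mm with eight open glass vials (4 x 2), 17 mm thick, fixed in it, mouths 71 mm above its underside; about 0.42 kg, centre of mass within 12 mm of the block's middle. Origin: centre of the block's underside; nose +x, z up. A tongue towards -x bears the grip lug. Carry it across the plain sides y = +-25 mm. Loose on the bench
- tall_rack_lug (a point): Grip lug of the tall rack: upright plate 20 mm long (rack x), 12 mm thick (rack y), 6 to 48 mm above the rack's underside; this point at rack x -125, y 0, z +36 mm. Pinch across the 12 mm from above, or push. Too far from the block to carry the rack by
- short_rack: The same block with lug (110 x 50 x 36 mm), but with eight short vials 12 mm in diameter, mouths 44 mm above the underside. Leave it. Origin: centre of the block's underside, lug towards -x
- solvent_bottle: Bystander: glass solvent bottle, 86 mm in diameter, 180 mm high. Origin under its centre
- amber_bottle: Bystander: amber bottle, 68 mm in diameter, 145 mm high. Origin under its centre
- beaker: Bystander: empty glass beaker, 70 mm in diameter, 85 mm high. Origin under its centre
- lc_column: Bystander: steel chromatography column lying on the bench, 172 mm long, 16 mm thick at its end nuts. Origin under its middle, lies along its x
- fitting_wrench: Bystander: small open-ended wrench lying on the bench, 130 mm long along its x
- cap_jar: Bystander: clear jar, 56 mm in diameter, 60 mm high. Origin under its centre
Things that resemble listed ones, but are neither listed nor needed, are in the scene too. What is shaped like the tall_rack but green is not meant.

How it is judged:
By the outcome, as a careful person would: the job done as asked, in the order asked, and still so for the second after the job is handed in, with the robot touching nothing.
It also fails if it takes over 72 s, if anything falls off the work surface, if the arm or the gripper's body presses on something with over 40 N, if the wrist force passes 120 N, or if a joint passes its speed limit or range.

## Robot

A 6-joint arm with a two-finger parallel gripper is mounted at the origin on the work surface. World frame = base frame: x ahead of the robot, y to its left, z up, the work surface at z = 0. Lengths are in m, angles in rad, forces in N, time in s.
With the tool pointing down it reaches from about 0.375 to 0.9 m from the base axis. Payload 3.1 kg.
Tool frame: the origin (TCP) lies at the centre of the arm's flange, where the gripper is bolted on; the fingertips stand 182 mm ahead of it and the grasp point (between the pads) lies 164 mm ahead of it; z points along the fingers, y is the line along which they close (so a half turn about z gives the same grasp; the last joint's range is limited). The gripper opens to 87 mm and grips with 3 to 60 N. Pads are 19 mm wide; open, the fingers measure 117 mm over their backs; the gripper's body (75 mm by 190 mm) begins 51 mm behind the grasp point.
Start: joints at [0.952, 0.527, 1.433, -0, 1.181, -0.178], TCP at [0.267, 0.565, 0.405] pointing down, gripper open.
Joint ranges: [-3.08, 3.08], [-0.75, 2.2], [0.22, 2.44], [-1.43, 4.57], [0, 2.65], [-2.85, 2.85]. Speed limits (rad/s): [2.79, 2.79, 3.14, 3.14, 3.14, 3.14].

## Interface

Orientations are given as a unit quaternion [x, y, z, w].
In Python, from rig import * gives the robot as it stands.
- The arm moves only by the tool move_arm, never from a script. Its argument "commands" is a list that holds one entry, the list of rows, each a list of 6 numbers: the shift along the tool's x, y, z in units of 40 mm (1.0 is 40 mm), then the turn, a rotation vector about the tool's x, y, z in rad. A call has 1 to 12 rows; each row is the pose to reach, as a shift and turn from the pose commanded when the call began, along the tool's axes at that moment; what a row does not reach only later rows make up. A row lasts 1/8 s, in which the tool goes at most 62.5 mm and 10.7 degrees, less where a joint would pass 70% of its speed; a pose out of reach is approached as far as the arm can. A call with a gripper value outside its range is refused whole. "claw" is the closure, from -1 (fully open) to 1 (shut), so that 0 is half open, set as the call begins (left out, the last holds). The fingers move at their own pace and stop on an object; "squeeze" is the grip in N (left out, the last holds). Time passes only in rows, so rows that repeat a pose let the fingers close. It gives the time, the measured TCP pose, the force, the opening and the grip force at its end, in the units of the state.
- get_obs(): the state, without advancing time (a new reading comes with each control period).
- camera(name): name is "scene" or "top"; returns a dict with "pixels" (420x560x3 uint8, blue, green, red), "range_z" (420x560 float32, m along the optical axis (not along the pixel's ray), 0 where there is no reading), "camera_matrix" (3x3 intrinsics, pixels), "D" ([k1, k2, p1, p2, k3] as OpenCV has them; the pictures are not rectified), "extrinsics" (4x4, takes a point from world to camera coordinates). Camera axes: x right, y up, looking along -z (the intrinsics and any distortion apply to the point x, -y, -z); pixel columns grow to the right and rows downward; lengths in m; the calibration is good to about 2 mm. A picture is of the moment at which its call begins.
- hand_in(): hands the job in; it is judged then, once.
The state is a dict: "time": time; "q": joint angles; "joint_velocities": joint speeds; "joint_torque": joint torques, N m; "position": TCP position; "tool_rot": TCP orientation; "ft_force": force on the tool from outside, world axes, zero at the start; "moment": the same for the moment, N m; "grip_width": finger opening in m; "grip_force": force on a finger pad.
Only numpy, scipy, OpenCV 4.12 (cv2) and the standard library are available. Lean on these libraries where they do the work, as an engineer would, in place of code of your own. Each camera call takes 0.05 s, during which the arm holds its last target. There are 200 camera calls.

## Working session

There is one attempt and no reset: what is moved stays moved. The work goes in short steps, Python scripts to look and compute and a tool call to move; the robot and the scene stay as the last step left them, time stands still between calls to the robot, and variables do not carry over. Pictures are saved under pics/ and viewed, at most 10 in all, crops included, and the job is handed in when it is done.

Besides the shell and the picture viewer there is one more tool, called after ">>>" as name(argument=value, ...) on one line, values as JSON. move_arm: Moves the arm, as the interface text tells. Its arguments: {"type":"object","properties":{"commands":{"type":"array","items":{"type":"array","items":{"type":"array","items":{"type":"number"}}}},"claw":{"type":"number"},"squeeze":{"type":"number"}},"required":["commands"]}

```bash
mkdir -p pics; ls
cat > h.py <<'E'
from rig import *
import numpy as np, cv2
from scipy.spatial.transform import Rotation as R
def cloud(c):
    K=c["camera_matrix"];D=np.array(c["D"],float);z=c["range_z"]
    h,w=z.shape
    u,v=np.meshgrid(np.arange(w),np.arange(h))
    p=cv2.undistortPoints(np.stack([u,v],-1).reshape(-1,1,2).astype(np.float64),np.array(K),D).reshape(h,w,2)
    pc=np.stack([p[...,0]*z,-p[...,1]*z,-z],-1)
    E=np.array(c["extrinsics"])
    W=(pc-E[:3,3])@E[:3,:3]
    W[z==0]=np.nan
    return W
E
python3 - <<'E'
from h import *
for n in ("scene","top"):
    c=camera(n);cv2.imwrite(f"pics/{n}0.png",c["pixels"]);np.savez(f"{n}0.npz",**c)
    print(n,np.array(c["extrinsics"]).round(3).tolist())
o=get_obs();print(o)
E
```

```text
pics
scene [[-0.095, 0.995, -0.002, 0.138], [-0.723, -0.068, 0.687, 0.276], [0.684, 0.067, 0.727, -1.864], [0.0, 0.0, 0.0, 1.0]]
top [[-0.015, -1.0, -0.019, -0.05], [0.996, -0.016, 0.087, -0.5], [-0.087, -0.017, 0.996, -1.409], [0.0, 0.0, 0.0, 1.0]]
{'time': 0.1, 'q': array([ 9.51477296e-01,  5.28378594e-01,  1.43379264e+00, -1.02219518e-05,
        1.18142056e+00, -1.78493499e-01]), 'joint_velocities': array([ 0.00030979, -0.00170607, -0.00381442, -0.00088949,  0.00050239,
       -0.00147571]), 'joint_torque': array([-3.16864616e-04, -4.40983057e+01, -1.77151537e+01,  6.34827325e-02,
        5.34437061e-02, -4.51176606e-05]), 'position': array([0.26646215, 0.56500062, 0.40385995]), 'tool_rot': array([ 2.18630415e-01,  9.75807226e-01, -9.22924783e-04, -3.83887846e-04]), 'ft_force': array([ 0.58957267,  0.20984826, -0.07377908]), 'moment': array([0.01806996, 0.01742582, 0.01608223]), 'grip_force': 0.0, 'grip_width': 0.08713766963865993}
```

View pics/top0.png

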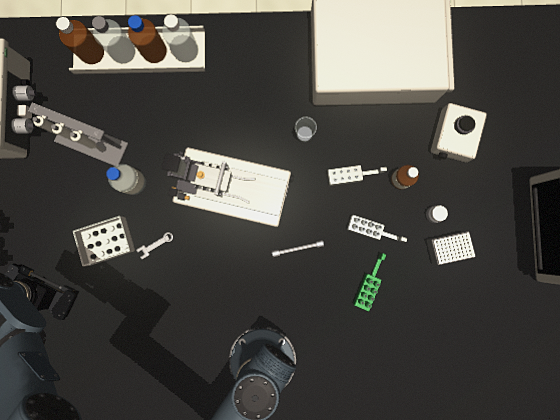

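View pics/scene0.png

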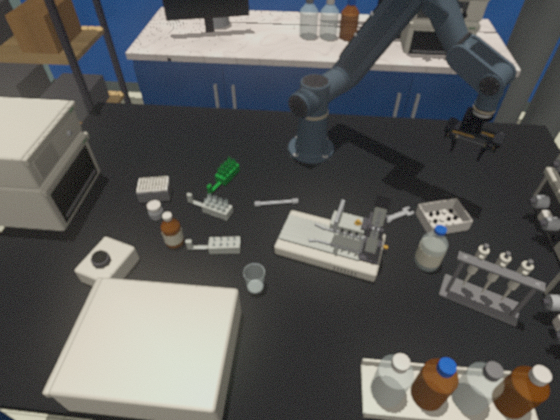

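Candidates for the tall rack: the grey rack at top (367,227) with large mouths, the rack at (347,175) with small mouths (the short one), and the green one at (368,290), which is excluded. The grey tall-vial rack at (367,227) fits the description. I'll check it in a crop and measure it along with the evaporator.

```bash
cat > m.py <<'E'
from h import *
c=dict(np.load("top0.npz"));W=cloud(c);px=c["pixels"]
a=cv2.resize(px[150:260,320:420],None,fx=4,fy=4,interpolation=cv2.INTER_CUBIC)
b=cv2.resize(px[135:235,160:300],None,fx=2.8,fy=4,interpolation=cv2.INTER_CUBIC)
s=dict(np.load("scene0.npz"))["pixels"]
d=cv2.resize(s[180:285,180:400],None,fx=3,fy=3,interpolation=cv2.INTER_CUBIC)
cv2.imwrite("pics/crop.png",np.hstack([a,cv2.copyMakeBorder(b,0,40,0,0,cv2.BORDER_CONSTANT)])[:600,:800])
cv2.imwrite("pics/crop2.png",d)
def show(n,u0,u1,v0,v1,z0,z1):
    w=W[v0:v1,u0:u1].reshape(-1,3);w=w[(w[:,2]>z0)&(w[:,2]<z1)]
    r=cv2.minAreaRect(w[:,:2].astype(np.float32));print(n,len(w),np.median(w[:,2]).round(4),"ctr",np.round(r[0],4),"size",np.round(r[1],4),round(r[2],2))
show("tall block",340,390,205,245,.025,.045)
show("tall vials",340,390,205,245,.055,.085)
show("tall all",340,415,205,250,.02,.09)
show("lug",390,415,228,248,.025,.07)
show("short all",320,395,155,195,.02,.06)
show("short vials",320,395,155,195,.04,.06)
show("evap hous",165,300,140,235,.042,.055)
show("evap stage",165,300,140,235,.057,.064)
show("evap bl",165,300,140,235,.042,.064)
show("bar",165,300,140,235,.195,.215)
show("headtop",165,300,140,235,.165,.18)
show("column",160,300,130,235,.28,.31)
print("table",np.nanmedian(W[240:260,180:260,2]))
for n,(u0,u1,v0,v1,zmin) in dict(beaker=(290,320,110,145,.02),amber=(390,420,160,190,.02),solv=(100,150,160,200,.05),lc=(268,328,235,262,.006),jar=(422,452,200,225,.02),wrench=(132,178,228,262,.004),green=(350,390,250,315,.02)).items(): show(n,u0,u1,v0,v1,zmin,.4)
E
python3 m.py
```

```text
tall block 317 0.0365 ctr [ 0.4302 -0.3476] size [0.1096 0.0497] 70.45
tall vials 176 0.069 ctr [ 0.4301 -0.3468] size [0.0866 0.0377] 70.88
tall all 565 0.0399 ctr [ 0.417  -0.3841] size [0.188  0.0499] 70.19
lug 33 0.0473 ctr [ 0.3896 -0.4643] size [0.0185 0.0123] 67.53
short all 579 0.0371 ctr [ 0.6037 -0.3389] size [0.2219 0.061 ] 89.7
short vials 140 0.0435 ctr [ 0.6036 -0.337 ] size [0.0526 0.2114] 1.79
evap hous 2173 0.0501 ctr [0.5694 0.0867] size [0.3694 0.1899] 75.78
evap stage 1864 0.0604 ctr [0.5682 0.0912] size [0.3519 0.1707] 76.06
evap bl 4343 0.055 ctr [0.5694 0.0867] size [0.3694 0.1899] 75.78
bar 343 0.2074 ctr [0.5928 0.1772] size [0.1591 0.0997] 75.5
headtop 733 0.1709 ctr [0.5743 0.1726] size [0.1811 0.1037] 86.23
column 260 0.2924 ctr [0.6053 0.2273] size [0.0451 0.0439] 75.79
table 0.0008523143273814765
beaker 268 0.0637 ctr [ 0.7541 -0.1538] size [0.0681 0.0675] 69.67
amber 477 0.1002 ctr [ 0.5893 -0.472 ] size [0.0674 0.0631] 41.12
solv 773 0.1272 ctr [0.5948 0.4267] size [0.078  0.0851] 67.0
lc 265 0.0121 ctr [ 0.3657 -0.1177] size [0.18   0.0865] 89.21
jar 274 0.0586 ctr [ 0.4709 -0.5771] size [0.0508 0.0513] 41.51
wrench 413 0.0068 ctr [0.3846 0.3579] size [0.1543 0.1107] 89.14
green 601 0.04 ctr [ 0.2558 -0.3629] size [0.0519 0.1889] 66.59
```

View pics/crop.png

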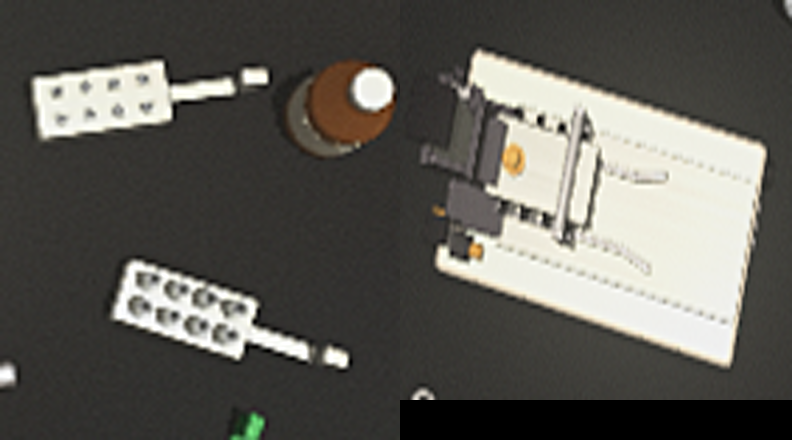

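View pics/crop2.png

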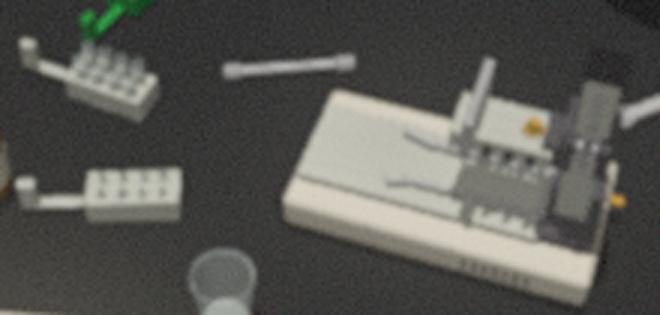

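The crop shows the grey rack at (367,227) with eight tall clear vials and its lug towards (406,239), so it is the right one. The short-vial rack at (347,175) is left alone. Next I'll refine the evaporator pose using its features.

```bash
cat > m2.py <<'E'
from h import *
c=dict(np.load("top0.npz"));W=cloud(c)
w=W[125:245,150:305].reshape(-1,3);w=w[np.isfinite(w).all(1)]
th=np.deg2rad(75.8)
for it in range(2):
    d=np.array([np.cos(th),np.sin(th)]);n=np.array([-d[1],d[0]])
    o=np.array([.5725,.098])
    e=np.c_[(w[:,:2]-o)@d,(w[:,:2]-o)@n,w[:,2]]
    g=(e[:,2]>.04)&(e[:,2]<.066)
    xs=np.arange(-.17,.10,.01);lo=[];hi=[]
    for x in xs:
        s=e[g&(abs(e[:,0]-x)<.005),1];lo.append(s.min());hi.append(s.max())
    k1=np.polyfit(xs,lo,1);k2=np.polyfit(xs,hi,1)
    print("side slopes deg",np.rad2deg([k1[0],k2[0]]),"at0",k1[1],k2[1])
    th+= (k1[0]+k2[0])/2
print("th",np.rad2deg(th))
ys=np.arange(-.08,.081,.01)
print("front",np.median([e[g&(abs(e[:,1]-y)<.005),0].min() for y in ys]))
st=(e[:,2]>.055)&(e[:,2]<.066)&(abs(e[:,1])<.05);print("stage front",np.sort(e[st,0])[:12].round(4))
b=(e[:,2]>.195)&(e[:,2]<.215)&(abs(e[:,1])<.04)&(abs(e[:,0])<.03)
print("bar",b.sum(),e[b].mean(0),e[b].min(0),e[b].max(0))
b=(e[:,2]>.28);print("col",e[b].mean(0),e[b].min(0),e[b].max(0))
for x in np.arange(-.03,.15,.01):
    s=e[(abs(e[:,0]-x)<.005)&(abs(e[:,1])<.06)];s=s[s[:,2]>.12]
    if len(s): print(round(x,3),np.unique((s[:,2]).round(2),return_counts=True), s[:,1].min().round(3),s[:,1].max().round(3))
E
python3 m2.py
```

```text
side slopes deg [7.02988967 0.02646972] at0 -0.09445615657254831 0.09460529297572155
side slopes deg [-3.58669516 -3.4522186 ] at0 -0.09385322401084636 0.09482154357886749
th 75.80872281592312
front -0.18563844926029277
stage front [-0.184  -0.1835 -0.1829 -0.1824 -0.1824 -0.1819 -0.1818 -0.1815 -0.1815
 -0.1813 -0.1808 -0.1807]
bar 104 [0.0081419  0.00026198 0.20711081] [ 0.00111614 -0.03925638  0.20120597] [0.01590384 0.03976897 0.21433025]
col [ 0.13235622 -0.00774328  0.29242112] [ 0.11020757 -0.0306025   0.28433376] [0.15584133 0.01452477 0.29929925]
-0.01 (array([0.15, 0.16, 0.17]), array([10,  9, 53])) -0.03 0.032
0.0 (array([0.15, 0.16, 0.17, 0.18, 0.19, 0.2 , 0.21]), array([ 5,  9, 65,  5,  2,  8, 25])) -0.049 0.039
0.01 (array([0.15, 0.16, 0.17, 0.18, 0.19, 0.2 , 0.21]), array([ 2, 12, 35,  2,  1, 22, 78])) -0.05 0.05
0.02 (array([0.15, 0.16, 0.17, 0.18, 0.2 , 0.21]), array([ 1,  2, 27,  2,  2,  3])) -0.036 0.049
0.03 (array([0.15, 0.16, 0.17, 0.18]), array([ 1, 13, 67,  1])) -0.042 0.037
0.04 (array([0.15, 0.16, 0.17, 0.18]), array([ 2,  5, 61,  2])) -0.033 0.037
0.05 (arr
[... 507 characters left out ...]
2 , 0.21, 0.22, 0.23, 0.24, 0.25,
       0.26, 0.27, 0.28, 0.29, 0.3 ]), array([ 1,  2,  2,  9, 17, 13, 61,  4,  4,  2,  3,  5,  3,  1, 21,  6])) -0.046 0.022
0.12 (array([0.16, 0.18, 0.19, 0.2 , 0.21, 0.22, 0.23, 0.24, 0.25, 0.26, 0.27,
       0.29, 0.3 ]), array([ 1,  2,  1, 12, 30,  7, 11, 11,  9, 10,  6, 52,  7])) -0.049 0.019
0.13 (array([0.15, 0.17, 0.18, 0.19, 0.2 , 0.21, 0.22, 0.23, 0.24, 0.25, 0.28,
       0.29, 0.3 ]), array([ 1,  2,  3,  3, 11, 17, 12,  1,  1,  1,  1, 48, 11])) -0.054 0.059
0.14 (array([0.13, 0.14, 0.15, 0.16, 0.17, 0.18, 0.19, 0.2 , 0.21, 0.22, 0.23,
       0.24, 0.25, 0.29, 0.3 ]), array([ 2,  1,  1,  1, 11,  2,  2,  6, 11,  2,  1,  1,  1, 49,  8])) -0.051 0.059
```

```bash
cat > m3.py <<'E'
from h import *
th=np.deg2rad(75.8);d=np.array([np.cos(th),np.sin(th)]);n=np.array([-d[1],d[0]]);o=np.array([.5732,.1009])
for nm in("top","scene"):
    c=dict(np.load(nm+"0.npz"));W=cloud(c);w=W.reshape(-1,3)
    e=np.c_[(w[:,:2]-o)@d,(w[:,:2]-o)@n,w[:,2]]
    print(nm)
    for x in np.arange(-.09,-.015,.01):
        for s in(1,-1):
            g=(abs(e[:,0]-x)<.005)&(s*e[:,1]>.02)&(s*e[:,1]<.05)&(e[:,2]>.066)&(e[:,2]<.078)
            print(round(x,3),s,g.sum(),(e[g].mean(0).round(4) if g.any() else ''),end=' | ')
        print()
    # rectified evap-frame view at z=.07
    xs=np.arange(-.12,.0,.0003);ys=np.arange(.06,-.06,-.0003)
    X,Y=np.meshgrid(xs,ys);P=np.c_[o+X.reshape(-1,1)*d+Y.reshape(-1,1)*n,np.full(X.size,.07)]
    E=c["extrinsics"];p=P@E[:3,:3].T+E[:3,3];p=p*[1,-1,-1]
    uv,_=cv2.projectPoints(p,np.zeros(3),np.zeros(3),c["camera_matrix"],c["D"])
    uv=uv.reshape(*X.shape,2).astype(np.float32)
    im=cv2.remap(c["pixels"],uv[...,0],uv[...,1],cv2.INTER_LINEAR)
    for k,y in enumerate(ys):
        if abs((y*1000)%10)<.2 and abs(y)<.051: cv2.line(im,(0,k),(8,k),(0,0,255),1)
    for k in range(0,400,33): cv2.line(im,(k,0),(k,6),(0,0,255),1)
    cv2.imwrite(f"pics/rect_{nm}.png",im)
a=cv2.imread("pics/rect_top.png");b=cv2.imread("pics/rect_scene.png");cv2.imwrite("pics/rect.png",np.hstack([a,b])[:600,:800])
E
python3 m3.py
```

```text
top
-0.09 1 1 [-0.0916  0.0321  0.0661] | -0.09 -1 0  | 
-0.08 1 7 [-0.0791  0.0417  0.0702] | -0.08 -1 2 [-0.0783 -0.0392  0.0737] | 
-0.07 1 6 [-0.0701  0.0373  0.072 ] | -0.07 -1 10 [-0.0696 -0.0351  0.0697] | 
-0.06 1 8 [-0.0606  0.0345  0.0709] | -0.06 -1 5 [-0.0603 -0.0352  0.0703] | 
-0.05 1 6 [-0.0488  0.0322  0.0714] | -0.05 -1 7 [-0.0495 -0.0304  0.0698] | 
-0.04 1 6 [-0.0393  0.0344  0.0713] | -0.04 -1 6 [-0.04   -0.0306  0.071 ] | 
-0.03 1 5 [-0.0311  0.0314  0.07  ] | -0.03 -1 7 [-0.03   -0.0297  0.0696] | 
-0.02 1 7 [-0.0205  0.0321  0.0703] | -0.02 -1 8 [-0.0192 -0.0291  0.0686] | 
scene
-0.09 1 0  | -0.09 -1 0  | 
-0.08 1 1 [-0.0764  0.04    0.0664] | -0.08 -1 0  | 
-0.07 1 6 [-0.0699  0.0343  0.0687] | -0.07 -1 5 [-0.0708 -0.0415  0.0698] | 
-0.06 1 7 [-0.0596  0.0349  0.069 ] | -0.06 -1 7 [-0.0603 -0.0368  0.0685] | 
-0.05 1 5 [-0.0506  0.0299  0.0698] | -0.05 -1 4 [-0.0486 -0.034   0.0697] | 
-0.04 1 6 [-0.0407  0.0297  0.0685] | -0.04 -1 5 [-0.0401 -0.0328  0.069 ] | 
-0.03 1 6 [-0.0297  0.0295  0.0694] | -0.03 -1 5 [-0.031  -0.032   0.0687] | 
-0.02 1 5 [-0.0203  0.0293  0.0702] | -0.02 -1 6 [-0.0192 -0.0335  0.0703] |
```

View pics/rect.png

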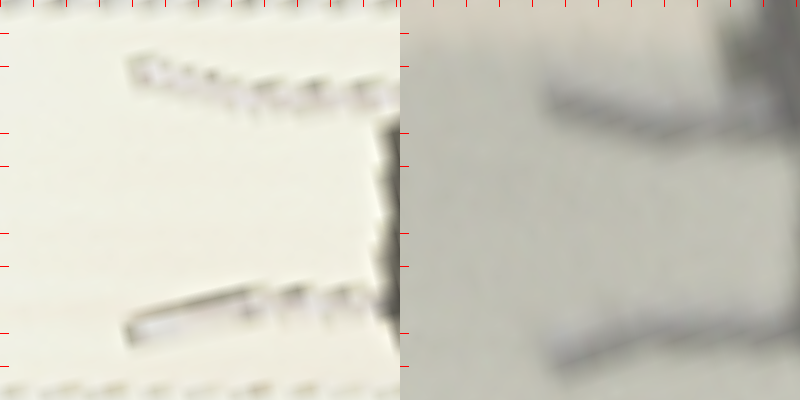

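The rectified view shows the guides centred on y≈0 in both cameras, with the mouth at x≈-81 (rectified pixel (130,65)/(130,330)). So the evaporator pose is (0.5732, 0.1009), 75.8°. Next is a helper that works out moves.

```bash
cat > go.py <<'E'
import sys
from h import *
O=np.array([.5732,.1009]);TH=75.8
def ev(x,y=0):
    t=np.deg2rad(TH);return O+x*np.array([np.cos(t),np.sin(t)])+y*np.array([-np.sin(t),np.cos(t)])
def to(gx,gy,gz,yaw):
    "row from the present pose to grasp point (gx,gy,gz), closing line at world yaw deg"
    o=get_obs();Rc=R.from_quat(o["tool_rot"])
    t=np.deg2rad(yaw);y=np.array([np.cos(t),np.sin(t),0]);z=np.array([0,0,-1.]);x=np.cross(y,z)
    Rt=R.from_matrix(np.c_[x,y,z])
    p=np.array([gx,gy,gz+.164])
    print((Rc.inv().apply(p-o["position"])/.04).round(3),(Rc.inv()*Rt).as_rotvec().round(3))
def st():
    o=get_obs();Rc=R.from_quat(o["tool_rot"]).as_matrix();g=o["position"]+.164*Rc[:,2]
    t=np.deg2rad(TH);d=g[:2]-O
    print("t",round(o["time"],2),"grasp",g.round(4),"ev",round(d@[np.cos(t),np.sin(t)],4),round(d@[-np.sin(t),np.cos(t)],4),"yaw",np.rad2deg(np.arctan2(Rc[1,1],Rc[0,1])).round(2),"F",o["ft_force"].round(2),"w",round(o["grip_width"],4),"gf",round(o["grip_force"],1),"q",o["q"].round(2))
E
python3 -c "
from go import *
st();to(*ev(.005),.29,75.8);to(*ev(.005),.2,75.8)"
```

```text
t 0.1 grasp [0.2663 0.5647 0.2399] ev 0.3744 0.4113 yaw 64.74 F [ 0.59  0.21 -0.07] w 0.0871 gf 0.0 q [ 0.95  0.53  1.43 -0.    1.18 -0.18]
[-11.862  -7.101  -1.244] [-0.002 -0.001 -0.193]
[-11.862  -7.097   1.006] [-0.002 -0.001 -0.193]
```

>>> move_arm(commands=[[[0,0,-1.2,0,0,0],[-2,-1.2,-1.25,0,0,-0.19],[-11.86,-7.1,-1.25,0,0,-0.193],[-11.86,-7.1,-1.25,0,0,-0.193],[-11.86,-7.1,-1.25,0,0,-0.193],[-11.86,-7.1,-1.25,0,0,-0.193],[-11.86,-7.1,-1.25,0,0,-0.193],[-11.86,-7.1,-1.25,0,0,-0.193],[-11.86,-7.1,-1.25,0,0,-0.193],[-11.86,-7.1,-1.25,0,0,-0.193],[-11.86,-7.1,-1.25,0,0,-0.193],[-11.86,-7.1,-1.25,0,0,-0.193]]], claw=0.1)

```text
time: 1.6
position: [0.5741, 0.106, 0.4541]
tool_rot: [0.124, 0.992, 0.0, -0.001]
ft_force: [-0.4, 0.5, 0.2]
grip_width: 0.0393
grip_force: 0.0
```

```bash
python3 -c "
from go import *
st();to(*ev(.005),.2,75.8)
c=camera('scene');W=cloud(c)
p=c['pixels'][150:300,270:430];cv2.imwrite('pics/g1.png',cv2.resize(p,None,fx=4.5,fy=4,interpolation=cv2.INTER_CUBIC))"
```

```text
t 1.6 grasp [0.5737 0.1061 0.2901] ev 0.0052 0.0008 yaw 75.76 F [-0.37  0.46  0.21] w 0.0393 gf 0.0 q [-0.01  0.42  1.48  0.    1.25 -1.33]
[-0.016 -0.005  2.253] [ 0.    -0.002 -0.001]
```

View pics/g1.png

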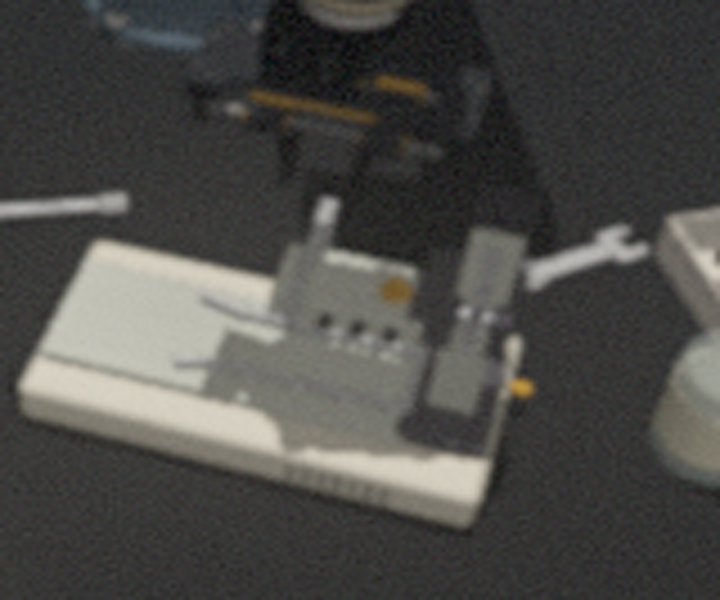

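The picture shows the open fingers (300,165) and (385,160) straddling the line of the bar (325,215), with nothing under them. I'll go down and close.

>>> move_arm(commands=[[[0,0,0.8,0,0,0],[0,0,1.5,0,0,0],[0,0,1.9,0,0,0],[0,0,2.2,0,0,0],[0,0,2.25,0,0,0],[0,0,2.25,0,0,0],[0,0,2.25,0,0,0]]])

```text
time: 2.52
position: [0.5748, 0.106, 0.3656]
tool_rot: [0.124, 0.992, 0.0, 0.001]
ft_force: [-0.3, -0.2, -0.6]
grip_width: 0.0392
grip_force: 0.0
```

>>> move_arm(commands=[[[0,0,0,0,0,0],[0,0,0,0,0,0],[0,0,0,0,0,0],[0,0,0,0,0,0],[0,0,0,0,0,0],[0,0,0,0,0,0]]], claw=1, squeeze=30)

```text
time: 3.28
position: [0.5747, 0.1072, 0.3649]
tool_rot: [0.124, 0.992, 0.002, 0.001]
ft_force: [0.7, 5.2, 0.3]
grip_width: 0.0107
grip_force: 30.0
```

>>> move_arm(commands=[[[0,0,-0.15,0,0,0],[0,0,-0.35,0,0,0],[0,0,-0.55,0,0,0],[0,0,-0.75,0,0,0],[0,0,-0.9,0,0,0],[0,0,-0.98,0,0,0],[0,0,-0.98,0,0,0],[0,0,-0.98,0,0,0]]])

```text
time: 4.28
position: [0.5748, 0.1071, 0.4029]
tool_rot: [0.124, 0.992, 0.002, 0.0]
ft_force: [3.5, 4.9, -6.3]
grip_width: 0.0109
grip_force: 30.0
```

```bash
cat > hd.py <<'E'
from go import *
c=camera('top');W=cloud(c).reshape(-1,3);t=np.deg2rad(TH);d=np.array([np.cos(t),np.sin(t)]);n=np.array([-d[1],d[0]])
e=np.c_[(W[:,:2]-O)@d,(W[:,:2]-O)@n,W[:,2]]
g=(e[:,0]>.055)&(e[:,0]<.09)&(abs(e[:,1])<.022)&(e[:,2]>.15)&(e[:,2]<.24);z=e[g,2];print("headtop n",g.sum(),"med",np.median(z).round(4),np.percentile(z,[10,90]).round(4))
st()
E
python3 hd.py; python3 - <<'E'
E
```

```text
headtop n 7 med 0.2123 [0.2073 0.2192]
t 4.33 grasp [0.5749 0.1077 0.2389] ev 0.007 -0.0 yaw 75.78 F [ 3.24  4.81 -5.96] w 0.0112 gf 30.0 q [-0.01  0.47  1.54  0.    1.13 -1.33]
```

>>> move_arm(commands=[[[0,0,0.08,0,0,0],[0,0,0.15,0,0,0],[0,0,0.2,0,0,0],[0,0,0.2,0,0,0],[0,0,0.2,0,0,0]]])

```text
time: 4.95
position: [0.5748, 0.1071, 0.3947]
tool_rot: [0.124, 0.992, 0.002, 0.0]
ft_force: [3.4, 5.9, -6.2]
grip_width: 0.011
grip_force: 30.0
```

>>> move_arm(commands=[[[0,0,0.03,0,0,0],[0,0,0.06,0,0,0],[0,0,0.06,0,0,0]]])

```text
time: 5.32
position: [0.5747, 0.1072, 0.3943]
tool_rot: [0.124, 0.992, 0.002, 0.001]
ft_force: [0.1, 5.1, 3.2]
grip_width: 0.0109
grip_force: 30.1
```

The head is now resting on the pawl: the force went from -6 N to +3 N and the arm stopped descending. I'll open and retreat.

>>> move_arm(commands=[[[0,0,0,0,0,0],[0,0,0,0,0,0],[0,0,0,0,0,0],[0,0,0,0,0,0],[0,0,-0.5,0,0,0],[0,0,-1.5,0,0,0],[0,0,-1.8,0,0,0],[0,0,-1.8,0,0,0]]], claw=0.1)

```text
time: 6.32
position: [0.5745, 0.1059, 0.466]
tool_rot: [0.124, 0.992, 0.0, 0.001]
ft_force: [-0.7, 0.8, 0.4]
grip_width: 0.0392
grip_force: 0.0
```

```bash
python3 hd.py; python3 -c "
from go import *
t=np.deg2rad(70.7);r=np.array([.4302,-.3472])-.010*np.array([np.cos(t),np.sin(t)]);print(r)
to(*r,.16,70.7-90);to(*r,.031,70.7-90)"
```

```text
headtop n 7 med 0.2011 [0.1981 0.2042]
t 6.38 grasp [0.574  0.1059 0.3009] ev 0.0051 0.0005 yaw 75.8 F [-0.1  -0.17 -0.  ] w 0.0394 gf 0.0 q [-0.01  0.41  1.47 -0.    1.27 -1.33]
[ 0.42689486 -0.35663801]
[  0.728 -12.113   3.527] [-1.00e-03 -0.00e+00  1.66e+00]
[  0.725 -12.112   6.752] [-1.00e-03 -0.00e+00  1.66e+00]
```

>>> move_arm(commands=[[[0,-1.5,0,0,0,0.18],[0.1,-3,0,0,0,0.37],[0.2,-4.5,0,0,0,0.55],[0.4,-6,0.3,0,0,0.73],[0.5,-7.5,0.8,0,0,0.92],[0.6,-9,1.3,0,0,1.1],[0.73,-10.5,2,0,0,1.29],[0.73,-12.1,2.7,0,0,1.47],[0.73,-12.11,3.5,0,0,1.66],[0.73,-12.11,3.5,0,0,1.66],[0.73,-12.11,3.5,0,0,1.66],[0.73,-12.11,3.5,0,0,1.66]]], claw=-1)

```text
time: 7.88
position: [0.428, -0.3556, 0.3268]
tool_rot: [0.815, 0.58, 0.0, 0.001]
ft_force: [-0.3, -0.4, 0.1]
grip_width: 0.0873
grip_force: 0.0
```

```bash
python3 -c "
from go import *
st();t=np.deg2rad(70.7);r=np.array([.4302,-.3472])-.010*np.array([np.cos(t),np.sin(t)]);print(r)
to(*r,.031,70.7-90)
c=camera('scene');p=c['pixels'][150:260,150:290];cv2.imwrite('pics/g2.png',cv2.resize(p,None,fx=5,fy=5,interpolation=cv2.INTER_CUBIC))
"
```

```text
t 7.88 grasp [ 0.4282 -0.3558  0.1628] ev -0.4783 0.0285 yaw -19.13 F [-0.3  -0.37  0.09] w 0.0873 gf 0.0 q [-0.89  0.54  1.68  0.    0.92 -0.56]
[ 0.42689486 -0.35663801]
[-0.031 -0.024  3.296] [0.002 0.001 0.003]
```

View pics/g2.png

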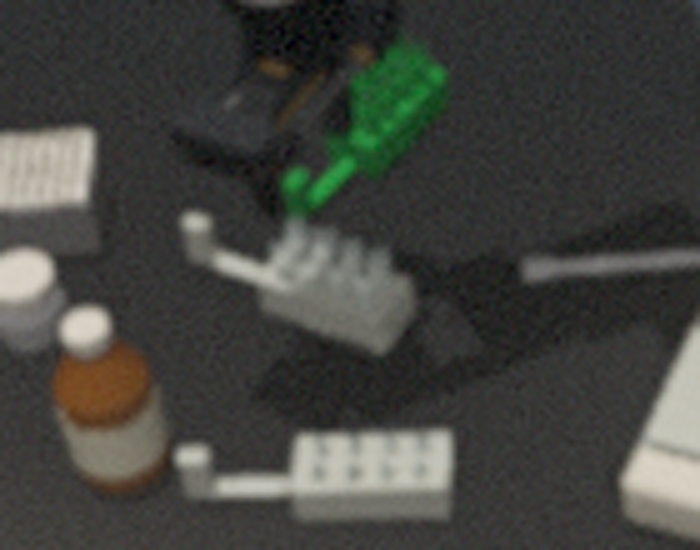

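The tall rack is at (335,285) in the crop with clear vials and its lug at (195,235). The gripper sits above it, with green's lug (300,195) clear of the finger path. I'll go down and grip.

>>> move_arm(commands=[[[-0.03,-0.02,0.9,0,0,0],[-0.03,-0.02,1.8,0,0,0],[-0.03,-0.02,2.5,0,0,0],[-0.03,-0.02,3,0,0,0],[-0.03,-0.02,3.25,0,0,0],[-0.03,-0.02,3.3,0,0,0],[-0.03,-0.02,3.3,0,0,0],[-0.03,-0.02,3.3,0,0,0]]])

```text
time: 8.93
position: [0.4265, -0.3575, 0.1944]
tool_rot: [0.816, 0.579, 0.0, 0.001]
ft_force: [0.5, -0.1, -0.7]
grip_width: 0.0873
grip_force: 0.0
```

>>> move_arm(commands=[[[0,0,0,0,0,0],[0,0,0,0,0,0],[0,0,0,0,0,0],[0,0,0,0,0,0],[0,0,0,0,0,0],[0,0,0,0,0,0]]], claw=1, squeeze=30)

```text
time: 9.68
position: [0.4266, -0.3576, 0.1936]
tool_rot: [0.816, 0.578, 0.0, 0.001]
ft_force: [2.1, -0.9, -1.9]
grip_width: 0.0498
grip_force: 30.0
```

```bash
python3 -c "
from go import *
st()"
```

```text
t 9.68 grasp [ 0.4267 -0.3578  0.0296] ev -0.4806 0.0295 yaw -19.31 F [ 2.12 -0.88 -1.86] w 0.0498 gf 30.0 q [-0.9   0.76  1.75  0.    0.63 -0.56]
```

>>> move_arm(commands=[[[0,0,-0.2,0,0,0],[0,0,-0.7,0,0,0],[0,0,-1.4,0,0,0],[0,0,-2.2,0,0,0],[0,0,-3,0,0,0],[0,0,-3.4,0,0,0],[0,0,-3.5,0,0,0],[0,0,-3.5,0,0,0]]], squeeze=40)

```text
time: 10.68
position: [0.4259, -0.3569, 0.3327]
tool_rot: [0.816, 0.578, -0.0, -0.001]
ft_force: [-0.2, 0.4, -5.0]
grip_width: 0.0495
grip_force: 40.0
```

```bash
python3 -c "
from go import *
st();to(*ev(-.115),.135,TH-90)"
```

```text
t 10.68 grasp [ 0.4256 -0.3566  0.1687] ev -0.4798 0.0308 yaw -19.31 F [-0.17  0.35 -4.96] w 0.0495 gf 40.0 q [-0.9   0.53  1.68 -0.    0.93 -0.56]
[ 9.155 -0.051  0.853] [-0.002 -0.001 -0.089]
```

>>> move_arm(commands=[[[0.4,0,0,0,0,0],[1.2,0,0,0,0,-0.01],[2.2,0,0,0,0,-0.02],[3.3,-0.01,0,0,0,-0.03],[4.4,-0.02,0,0,0,-0.04],[5.5,-0.03,0,0,0,-0.05],[6.6,-0.04,0.1,0,0,-0.06],[7.6,-0.05,0.2,0,0,-0.07],[8.4,-0.05,0.4,0,0,-0.08],[8.9,-0.05,0.6,0,0,-0.088],[9.1,-0.05,0.8,0,0,-0.088],[9.15,-0.05,0.85,0,0,-0.088]]])

```text
time: 12.18
position: [0.5448, -0.0106, 0.2984]
tool_rot: [0.789, 0.614, -0.001, -0.001]
ft_force: [-0.6, 0.9, -5.1]
grip_width: 0.0499
grip_force: 40.0
```

```bash
cat > rk.py <<'E'
from go import *
st()
t=np.deg2rad(TH);d=np.array([np.cos(t),np.sin(t)]);n=np.array([-d[1],d[0]])
ims=[]
for nm in("top","scene"):
    c=camera(nm);W=cloud(c).reshape(-1,3);e=np.c_[(W[:,:2]-O)@d,(W[:,:2]-O)@n,W[:,2]]
    g=get_obs()["position"][2]-.164;b=g-.0296
    for nme,q in (("block",(e[:,2]>b+.030)&(e[:,2]<b+.042)&(e[:,0]>-.19)&(e[:,0]<-.0)&(abs(e[:,1])<.028)),("lug",(e[:,2]>b+.036)&(e[:,2]<b+.06)&(e[:,0]>-.28)&(e[:,0]<-.19)&(abs(e[:,1])<.03))):
        if q.sum()>3: print(nm,nme,q.sum(),"min",e[q].min(0).round(4),"max",e[q].max(0).round(4),"mean",e[q].mean(0).round(4))
    p=c["pixels"]
    ims.append(cv2.resize(p[140:250,210:330] if nm=="top" else p[170:280,240:360],None,fx=3.3,fy=5,interpolation=cv2.INTER_CUBIC))
import sys
if len(sys.argv)>1: cv2.imwrite(sys.argv[1],np.hstack(ims))
E
python3 rk.py pics/g3.png
```

```text
t 12.18 grasp [ 0.5444 -0.0105  0.1344] ev -0.1151 0.0006 yaw -14.21 F [-0.6   0.93 -5.12] w 0.0499 gf 40.0 q [-0.22  0.57  1.73 -0.    0.84  0.02]
top block 19 min [-0.1594  0.0108  0.1389] max [-0.0506  0.0273  0.1465] mean [-0.0714  0.0194  0.1421]
top lug 28 min [-0.2389 -0.0041  0.1413] max [-0.2198  0.0082  0.1612] mean [-0.2293  0.0032  0.1523]
scene block 101 min [-0.0893 -0.0268  0.1355] max [-0.0464  0.0271  0.1468] mean [-0.0653 -0.0066  0.1407]
scene lug 25 min [-0.2362 -0.0075  0.142 ] max [-0.2159  0.0106  0.1588] mean [-0.2257 -0.001   0.1506]
```

View pics/g3.png

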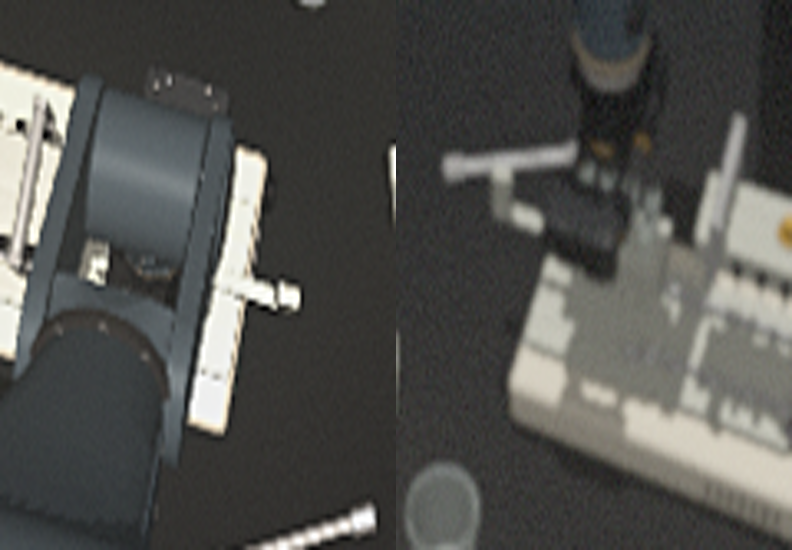

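The picture shows the rack held upright, with its lug (500,190 in the scene half) straight behind and its nose short of the head. Rack origin is at evap x≈-103 mm, y≈0. I'll shift it 8 mm forward and lower it.

>>> move_arm(commands=[[[0.1,0.01,0.2,0,0,0],[0.2,0.015,0.5,0,0,0],[0.2,0.015,0.75,0,0,0],[0.2,0.015,0.9,0,0,0],[0.2,0.015,1,0,0,0],[0.2,0.015,1.02,0,0,0],[0.2,0.015,1.04,0,0,0],[0.2,0.015,1.04,0,0,0],[0.2,0.015,1.04,0,0,0]]])

```text
time: 13.4
position: [0.548, -0.0036, 0.2582]
tool_rot: [0.789, 0.614, 0.0, 0.0]
ft_force: [-0.5, 0.5, -5.6]
grip_width: 0.0501
grip_force: 40.0
```

```bash
python3 rk.py
```

```text
t 13.4 grasp [ 0.5481 -0.0037  0.0942] ev -0.1075 -0.0013 yaw -14.27 F [-0.48  0.46 -5.62] w 0.0501 gf 40.0 q [-0.21  0.64  1.75  0.    0.75  0.04]
top block 13 min [-0.1521  0.0107  0.0975] max [-0.0439  0.0248  0.1042] mean [-0.0796  0.0158  0.1014]
top lug 26 min [-0.2318 -0.0054  0.1025] max [-0.2128  0.007   0.1169] mean [-0.2223  0.0012  0.1125]
scene block 97 min [-0.0828 -0.0274  0.0945] max [-0.0387  0.0258  0.1064] mean [-0.0572 -0.009   0.1003]
scene lug 28 min [-0.2284 -0.0074  0.1019] max [-0.209   0.0079  0.1178] mean [-0.2172 -0.0021  0.1092]
```

>>> move_arm(commands=[[[0,-0.015,0.03,0,0,0],[0,-0.015,0.06,0,0,0],[0,-0.015,0.08,0,0,0],[0,-0.015,0.1,0,0,0],[0,-0.015,0.1,0,0,0]]])

```text
time: 14.12
position: [0.5473, -0.0035, 0.2539]
tool_rot: [0.789, 0.614, -0.0, -0.0]
ft_force: [0.4, -0.4, -4.6]
grip_width: 0.0498
grip_force: 40.0
```

>>> move_arm(commands=[[[0,0,0.015,0,0,0],[0,0,0.03,0,0,0],[0,0,0.03,0,0,0]]])

```text
time: 14.5
position: [0.5473, -0.0035, 0.2535]
tool_rot: [0.789, 0.614, 0.0, 0.0]
ft_force: [-2.7, 0.8, 5.7]
grip_width: 0.05
grip_force: 40.0
```

Contact is confirmed: the force went from -4.6 to +5.7 N. I'll release and rise.

>>> move_arm(commands=[[[0,0,0,0,0,0],[0,0,0,0,0,0],[0,0,0,0,0,0],[0,0,0,0,0,0],[0,0,-0.3,0,0,0],[0,0,-1.2,0,0,0],[0,0,-2.2,0,0,0],[0,0,-2.6,0,0,0],[-1,0,-2.6,0,0,0],[-2.2,0,-2.6,0,0,0],[-2.9,0,-2.6,0,0,0],[-2.9,0,-2.6,0,0,0]]], claw=-0.6)

```text
time: 16.0
position: [0.5183, -0.1176, 0.3565]
tool_rot: [0.79, 0.612, -0.0, -0.0]
ft_force: [0.6, 0.2, -0.3]
grip_width: 0.0693
grip_force: 0.0
```

```bash
sed 's/g=get_obs.*/b=.06/' rk.py > rk2.py; python3 rk2.py pics/g4.png; python3 -c "
from go import *
to(*ev(-.222),.096,TH-90)"
```

```text
t 16.0 grasp [ 0.5182 -0.1176  0.1925] ev -0.2253 -0.0002 yaw -14.46 F [ 0.59  0.2  -0.32] w 0.0693 gf 0.0 q [-0.43  0.47  1.72 -0.    0.96 -0.18]
top block 223 min [-0.1297 -0.0241  0.0901] max [-0.0425  0.0258  0.1019] mean [-0.0824  0.0017  0.0964]
scene block 205 min [-0.1492 -0.0277  0.09  ] max [-0.0381  0.025   0.102 ] mean [-0.088  -0.0091  0.0958]
scene lug 26 min [-0.2274 -0.0073  0.0962] max [-0.2083  0.007   0.1105] mean [-0.2171 -0.0007  0.1046]
[ 3.400e-02 -1.000e-03  2.412e+00] [-0.001 -0.001 -0.002]
```

View pics/g4.png

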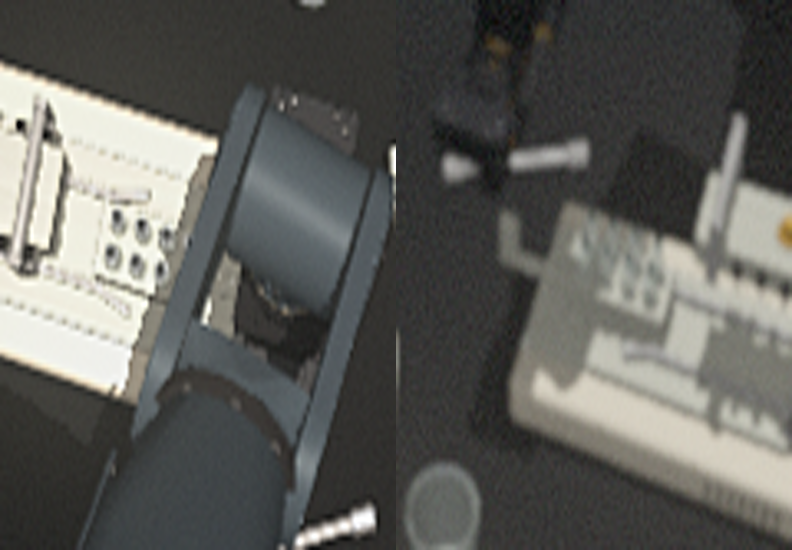

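The rack sits level on the stage with its nose between the guides (105-165, 200-290 in the top half). Its lug is free at (515,235) in the scene half. I'll go down onto the lug and pinch it.

>>> move_arm(commands=[[[0.05,0,0.6,0,0,0],[0.1,0,1.3,0,0,0],[0.1,0,1.9,0,0,0],[0.1,0,2.3,0,0,0],[0.1,0,2.4,0,0,0],[0.1,0,2.4,0,0,0]]])

```text
time: 16.85
position: [0.52, -0.1118, 0.2609]
tool_rot: [0.789, 0.614, 0.0, 0.0]
ft_force: [-0.3, -0.7, -0.1]
grip_width: 0.0695
grip_force: 0.0
```

>>> move_arm(commands=[[[0,0,0,0,0,0],[0,0,0,0,0,0],[0,0,0,0,0,0],[0,0,0,0,0,0],[0,0,0,0,0,0],[0,0,0,0,0,0]]], claw=1, squeeze=15)

```text
time: 17.6
position: [0.5197, -0.1121, 0.2607]
tool_rot: [0.789, 0.614, -0.0, -0.0]
ft_force: [-0.3, 0.1, -0.7]
grip_width: 0.0177
grip_force: 0.0
```

```bash
python3 -c "
from go import *
st()"
```

```text
t 17.6 grasp [ 0.5197 -0.1121  0.0967] ev -0.2196 -0.0004 yaw -14.27 F [-0.27  0.05 -0.69] w 0.0177 gf 0.0 q [-0.42  0.62  1.79 -0.    0.73 -0.17]
```

Still closing, so I'll give it more time.

>>> move_arm(commands=[[[0,0,0,0,0,0],[0,0,0,0,0,0],[0,0,0,0,0,0]]])

```text
time: 17.98
position: [0.5197, -0.112, 0.2607]
tool_rot: [0.789, 0.614, -0.0, -0.0]
ft_force: [0.7, 0.2, -0.1]
grip_width: 0.0119
grip_force: 15.0
```

>>> move_arm(commands=[[[0.08,0,0,0,0,0],[0.22,0,0,0,0,0],[0.38,0,0,0,0,0],[0.54,0,0,0,0,0],[0.7,0,0,0,0,0],[0.86,0,0,0,0,0],[1.02,0,0,0,0,0],[1.18,0,0,0,0,0],[1.34,0,0,0,0,0],[1.45,0,0,0,0,0],[1.5,0,0,0,0,0],[1.5,0,0,0,0,0]]])

```text
time: 19.48
position: [0.5346, -0.0535, 0.2607]
tool_rot: [0.79, 0.614, 0.0, -0.0]
ft_force: [0.8, -0.2, -0.2]
grip_width: 0.0121
grip_force: 15.0
```

```bash
python3 rk2.py
```

```text
t 19.48 grasp [ 0.5346 -0.0534  0.0967] ev -0.1591 -0.0004 yaw -14.28 F [ 0.81 -0.19 -0.23] w 0.0121 gf 15.0 q [-0.31  0.63  1.77  0.    0.74 -0.06]
top block 127 min [-0.092  -0.0242  0.0903] max [-0.0002  0.0258  0.1017] mean [-0.0264  0.0026  0.0969]
scene block 163 min [-0.0885 -0.028   0.0901] max [-0.0008  0.0267  0.1017] mean [-0.0457 -0.0107  0.0957]
```

Sliding freely with hardly any force. Continuing.

>>> move_arm(commands=[[[0.08,0,0,0,0,0],[0.22,0,0,0,0,0],[0.38,0,0,0,0,0],[0.54,0,0,0,0,0],[0.7,0,0,0,0,0],[0.86,0,0,0,0,0],[1.02,0,0,0,0,0],[1.18,0,0,0,0,0],[1.34,0,0,0,0,0],[1.45,0,0,0,0,0],[1.5,0,0,0,0,0],[1.5,0,0,0,0,0]]])

```text
time: 21.08
position: [0.5494, 0.0046, 0.2607]
tool_rot: [0.79, 0.614, 0.0, -0.0]
ft_force: [0.6, 0.6, -2.0]
grip_width: 0.0119
grip_force: 15.0
```

>>> move_arm(commands=[[[0.05,0,0,0,0,0],[0.1,0,0,0,0,0],[0.15,0,0,0,0,0],[0.2,0,0,0,0,0],[0.25,0,0,0,0,0],[0.25,0,0,0,0,0]]])

```text
time: 21.82
position: [0.5518, 0.0142, 0.2608]
tool_rot: [0.789, 0.614, 0.0, -0.0]
ft_force: [0.6, -0.2, -1.4]
grip_width: 0.0117
grip_force: 15.0
```

```bash
python3 -c "
from go import *
st()"
```

```text
t 21.82 grasp [0.5519 0.0143 0.0968] ev -0.0892 -0.0006 yaw -14.27 F [ 0.63 -0.15 -1.36] w 0.0117 gf 15.0 q [-0.18  0.64  1.74  0.    0.77  0.07]
```

>>> move_arm(commands=[[[0.03,0,0,0,0,0],[0.06,0,0,0,0,0],[0.09,0,0,0,0,0],[0.1,0,0,0,0,0],[0.1,0,0,0,0,0]]])

```text
time: 22.45
position: [0.5528, 0.0179, 0.2607]
tool_rot: [0.789, 0.614, 0.0, -0.0]
ft_force: [-0.5, -2.5, -1.2]
grip_width: 0.0117
grip_force: 15.0
```

>>> move_arm(commands=[[[0.02,0,0,0,0,0],[0.04,0,0,0,0,0],[0.05,0,0,0,0,0],[0.05,0,0,0,0,0]]])

```text
time: 22.95
position: [0.5533, 0.0199, 0.2607]
tool_rot: [0.789, 0.614, 0.0, -0.0]
ft_force: [0.1, -0.9, -1.7]
grip_width: 0.0118
grip_force: 15.0
```

>>> move_arm(commands=[[[0.02,0,0,0,0,0],[0.04,0,0,0,0,0],[0.06,0,0,0,0,0],[0.06,0,0,0,0,0]]])

```text
time: 23.45
position: [0.5539, 0.0218, 0.2608]
tool_rot: [0.789, 0.614, -0.0, 0.0]
ft_force: [-0.3, -4.5, -0.1]
grip_width: 0.0115
grip_force: 15.0
```

```bash
python3 rk2.py; python3 -c "
from go import *
t=np.deg2rad(TH);d=np.array([np.cos(t),np.sin(t)]);n=np.array([-d[1],d[0]])
for nm in('top','scene'):
    W=cloud(camera(nm)).reshape(-1,3);e=np.c_[(W[:,:2]-O)@d,(W[:,:2]-O)@n,W[:,2]]
    q=(e[:,2]>.09)&(e[:,2]<.101)&(abs(e[:,1])<.022)&(e[:,0]>-.04)&(e[:,0]<0);print(nm,q.sum(),np.sort(e[q,0])[:6].round(4))"
```

```text
t 23.45 grasp [0.5539 0.0216 0.0968] ev -0.0816 -0.0008 yaw -14.24 F [-0.3  -4.48 -0.06] w 0.0115 gf 15.0 q [-0.16  0.64  1.73 -0.    0.77  0.09]
top block 14 min [-0.0152  0.0125  0.0922] max [-0.0026  0.0222  0.1015] mean [-0.0087  0.0175  0.0957]
scene block 30 min [-0.011  -0.0232  0.09  ] max [-0.0007  0.0232  0.1007] mean [-0.0064 -0.004   0.0959]
top 11 [-0.015  -0.0135 -0.0123 -0.0122 -0.0108 -0.0094]
scene 26 [-0.0109 -0.0106 -0.0105 -0.0099 -0.0096 -0.0089]
```

>>> move_arm(commands=[[[0.02,0,0,0,0,0],[0.04,0,0,0,0,0],[0.05,0,0,0,0,0],[0.05,0,0,0,0,0]]])

```text
time: 24.15
position: [0.5542, 0.0223, 0.2609]
tool_rot: [0.789, 0.614, -0.002, 0.001]
ft_force: [-3.2, -10.9, 0.8]
grip_width: 0.0116
grip_force: 15.0
```

The rack is at the end stop: about 11 N with no further travel. I'll release and withdraw upwards.

>>> move_arm(commands=[[[-0.03,0,0,0,0,0],[-0.03,0,0,0,0,0],[-0.03,0,0,0,0,0],[-0.03,0,0,0,0,0],[-0.03,0,0,0,0,0],[-0.03,0,-0.5,0,0,0],[-0.03,0,-1.5,0,0,0],[-1,0,-3,0,0,0],[-2.5,0,-4,0,0,0],[-4,0,-4,0,0,0],[-5,0,-4,0,0,0],[-5,0,-4,0,0,0]]], claw=0)

```text
time: 25.65
position: [0.5044, -0.1731, 0.4212]
tool_rot: [0.791, 0.612, 0.0, 0.001]
ft_force: [0.6, 0.6, -1.0]
grip_width: 0.0437
grip_force: 0.0
```

```bash
python3 hd.py; python3 -c "
from go import *
t=np.deg2rad(TH);d=np.array([np.cos(t),np.sin(t)]);n=np.array([-d[1],d[0]])
ims=[]
for nm in('top','scene'):
    c=camera(nm);W=cloud(c).reshape(-1,3);e=np.c_[(W[:,:2]-O)@d,(W[:,:2]-O)@n,W[:,2]]
    q=(e[:,2]>.095)&(e[:,2]<.12)&(abs(e[:,1])<.02)&(e[:,0]>-.12)&(e[:,0]<-.05);print(nm,'lug',q.sum(),e[q].mean(0).round(4))
    q=(e[:,2]>.085)&(e[:,2]<.105)&(abs(e[:,1])<.03)&(e[:,0]>-.04)&(e[:,0]<-.01)
    if q.any(): print('rear',np.sort(e[q,0])[:8].round(4))
    q=(e[:,0]>.03)&(e[:,0]<.09)&(abs(e[:,1])<.02)&(e[:,2]>.15)&(e[:,2]<.24);print('headtop',q.sum(),np.median(e[q,2]))
    p=c['pixels'];ims.append(cv2.resize(p[130:250,160:310] if nm=='top' else p[170:290,250:400],None,fx=2.6,fy=4,interpolation=cv2.INTER_CUBIC))
cv2.imwrite('pics/end.png',np.hstack(ims))"
```

```text
headtop n 186 med 0.2024 [0.1974 0.2124]
t 25.7 grasp [ 0.5046 -0.1712  0.2569] ev -0.2806 -0.0003 yaw -14.48 F [ 0.8  -0.45  1.  ] w 0.0435 gf 0.0 q [-0.54  0.38  1.64  0.    1.11 -0.28]
top lug 26 [-0.085   0.0017  0.1078]
rear [-0.0146 -0.0145 -0.0142 -0.0142 -0.0141 -0.0141 -0.014  -0.014 ]
headtop 283 0.20119501712689877
scene lug 30 [-0.0796 -0.002   0.1034]
rear [-0.0114 -0.0108 -0.0102 -0.01  ]
headtop 167 0.20053044704170878
```

View pics/end.png

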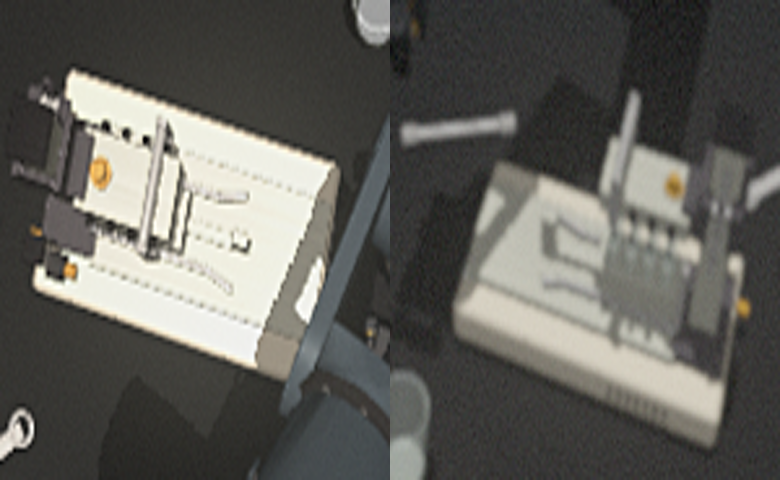

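The head is one notch up (top at 0.201 m, was 0.171). The lug is at evap x≈-83 mm and centred (240,240 in the top half), which puts the rack home under the needles with the arm clear.

```bash
python3 -c "
from rig import *
print(hand_in())"
```

```text
the job is handed in; nothing more can be done
None
```

The job is handed in at about 26 s of the 72 s: the head rests one notch up at about 0.030 m, and the tall rack was set down upright, slid home against the end stop (about 11 N, no further travel) and released with the arm clear; I did not re-measure the other bench items, but saw no contact with them.

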